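# Sort the loose components back into their trays

## Task

Tidy up after the lab session: put both can capacitors, both finned heat sinks and the transformer away, each into the tray that carries a sample of the same kind fixed on its end shelf. Every part must end up upright on the floor of its tray's well, with none lying on another. Leave the reel of solder standing where it is.

Things in the scene. Friction and masses are not known exactly. Their poses are not given: they have to be found in the camera images.
- cap_a_mid (a point): Can capacitor: plain black upright cylinder, diameter 30, height 44, flat aluminium top with a scored cross. About 50 g. Point: its centre, 22 above its underside; z up when upright. (Sizes in mm.)
- cap_b_mid (a point): A second, identical can capacitor. Can capacitor: plain black upright cylinder, diameter 30, height 44, flat aluminium top with a scored cross. About 50 g. Point: its centre, 22 above its underside; z up when upright. (Sizes in mm.)
- sink_a_mid (a point): Finned aluminium heat sink: block 46 (x) by 34 (y) by 32 high, flat base down, six upright fins running along its x axis. Grasp across the 34 side. About 70 g. Point: its centre, 16 above its underside; z up when upright. Turned up to about 30 degrees. (Sizes in mm.)
- sink_b_mid (a point): A second, identical heat sink. Finned aluminium heat sink: block 46 (x) by 34 (y) by 32 high, flat base down, six upright fins running along its x axis. Grasp across the 34 side. About 70 g. Point: its centre, 16 above its underside; z up when upright. Turned up to about 30 degrees. (Sizes in mm.)
- trafo_mid (a point): Small transformer: dark laminated steel core 30 (x) by 38 (y) by 36 high, with a copper winding bulging out to 44 along x (28 wide, from 6 to 30 above the underside). Grasp the core across its 38 side. About 150 g. Point: its centre, 18 above its underside; z up when upright. Turned up to about 30 degrees. (Sizes in mm.)
- tray_capacitors: Fixed grey tray; sample on its end shelf: a can capacitor 44 tall. Origin: underside of the well's centre, on the bench; x along the tray, away from the robot (+-12 deg). Well inside 150 (x) by 110 (y), floor 4 and rim 26 above the bench, walls 4. End shelf x 79 to 129, 4 high; sample at x = 106, y = 0. Trays are alike but for samples. (Sizes in mm.)
- tray_sinks: Fixed grey tray; sample on its end shelf: a finned heat sink 32 tall. Origin: underside of the well's centre, on the bench; x along the tray, away from the robot (+-12 deg). Well inside 150 (x) by 110 (y), floor 4 and rim 26 above the bench, walls 4. End shelf x 79 to 129, 4 high; sample at x = 106, y = 0. Trays are alike but for samples. (Sizes in mm.)
- tray_transformers: Fixed grey tray; sample on its end shelf: a transformer 36 tall. Origin: underside of the well's centre, on the bench; x along the tray, away from the robot (+-12 deg). Well inside 150 (x) by 110 (y), floor 4 and rim 26 above the bench, walls 4. End shelf x 79 to 129, 4 high; sample at x = 106, y = 0. Trays are alike but for samples. (Sizes in mm.)
- solder_reel_mid (a point): Reel of solder standing on end among the parts, a bystander: two white flanges of diameter 52, bright metal winding of diameter 40 between, height 38. Point: its centre, 19 above its underside. To be left alone. (Sizes in mm.)
Mind the look-alikes: they are no part of the job. What is shaped like the part that bears trafo_mid but blue is not meant.

How it is judged:
By the outcome, as a careful person would: the job done as asked, in the order asked, and still so for the second after the job is handed in, with the robot touching nothing.
It also fails if it takes over 120 s, if anything falls off the work surface, if the arm or the gripper's body presses on something with over 40 N, if the wrist force passes 120 N, or if a joint passes its speed limit or range.

## Robot

A 6-joint arm with a two-finger parallel gripper is mounted at the origin on the work surface. World frame = base frame: x ahead of the robot, y to its left, z up, the work surface at z = 0. Lengths are in m, angles in rad, forces in N, time in s.
With the tool pointing down it reaches from about 0.325 to 1 m from the base axis. Payload 5.1 kg.
Tool frame: the origin (TCP) lies midway between the tips of the shut fingers; the grasp point (between the pads) lies 19 mm behind it; x points along the fingers, z is the direction in which the jaws open and shut, and the axes are right-handed (so a half turn about x gives the same grasp; the last joint's range is limited). The gripper opens to 85 mm and grips with 20 to 120 N. Pads are 22 mm wide; open, the fingers measure 114 mm over their backs; the gripper's body (76 mm by 85 mm) begins 54 mm behind the grasp point. The pads swing forward as they close: fully open they stand 13 mm farther back than shut.
Start: joints at [-1.265, 0.124, 1.65, -0, 1.367, -0.083], TCP at [0.246, -0.601, 0.231] pointing down, gripper open.
Joint ranges: [-2.61, 2.61], [-1.02, 2.33], [0.03, 2.71], [-1.35, 4.49], [0.32, 2.68], [-2.91, 2.91]. Speed limits (rad/s): [2.57, 2.57, 3.14, 3.14, 3.14, 3.14].

## Interface

Orientations are given as [roll, pitch, yaw] about the fixed x, y, z axes, in that order (R = Rz(yaw) Ry(pitch) Rx(roll)).
In Python, from station import state, get_image, get_calibration, job_done, regions_of, pinpoint gives the robot as it stands. The module is installed in compiled form; this text tells all that it offers.
- The arm moves only by the tool arm_command, never from a script. Its argument "plan" is a list of rows, each an object of numbers: "dx", "dy", "dz": the shift along the tool's x, y, z in mm; "twist": the turn about the tool's x in rad; "jaw": the closure, from -1 (fully open) to 1 (shut). A call has 1 to 10 rows; each row is the pose to reach, as a shift and turn from the pose commanded when the call began, along the tool's axes at that moment; what a row does not reach only later rows make up. A row lasts 1/8 s, in which the tool goes at most 62.5 mm and 10.7 degrees, less where a joint would pass 70% of its speed; a pose out of reach is approached as far as the arm can. A call with a gripper value outside its range is refused whole. The fingers move at their own pace and stop on an object; "force" is the grip in N (left out, the last holds). Time passes only in rows, so rows that repeat a pose let the fingers close. It gives the time, the measured TCP pose, the force and the opening at its end, in the units of the state.
- state(): the state, without advancing time (a new reading comes with each control period).
- get_image(name): name is "side" or "top" or "wrist"; returns the picture (400x640x3 uint8, red, green, blue); there is no depth.
- get_calibration(name): a dict with "vfov" (degrees; the focal length in pixels is half the picture's height over the tangent of half this angle, whatever the lens; pixels are square), "cx", "cy" (the principal point, pixels), "eye" and "rotation" of the camera in the world; the wrist camera has in their place "T_tool_cam" (4x4, takes a point from camera to tool coordinates, whose origin is the TCP and whose axes are the tool frame's). Camera axes: x right, y up, looking along -z (the intrinsics and any distortion apply to the point x, -y, -z); pixel columns grow to the right and rows downward; lengths in m; the calibration is good to about 2 mm. A picture is of the moment at which its call begins: read the wrist's pose just before it. get_calibration takes no time and is no camera call.
- job_done(): hands the job in, once; it reports no verdict.
Trained networks look in the newest picture that a camera, given by its name, has taken for a name from the list of things; names that differ only in an ending like _2 or _b are one class to them, and where a whole thing is asked for, a point or a joint stands for the part that bears it (a point fixed in the world has none). Each returns a list of dicts, best first, with "score" (0 to 1); they miss things now and then, are a little off and sometimes report something else, mostly with a low value. They report only what shows in the picture. A call takes as long as a camera call. They do not tell look-alikes from the thing itself.
- regions_of(camera, query): "region" (400x640 bool, what is visible of it) and "pixel" ([column, row] in pixels, amid what is visible of it).
- pinpoint(camera, query): "pixel" ([column, row] in pixels: a listed point, or the origin of a listed thing).
The state is a dict: "clock": time; "qpos": joint angles; "qvel": joint speeds; "effort": joint torques, N m; "ee_pos": TCP position; "orientation": TCP orientation; "contact_force": force on the tool from outside, world axes, zero at the start; "ft_torque": the same for the moment, N m; "grip_width": opening from 0.0 (shut) to 1.0 (fully open).
Only numpy, scipy, OpenCV 4.12 (cv2) and the standard library are available. Lean on these libraries where they do the work, as an engineer would, in place of code of your own. Each camera call takes 0.05 s, during which the arm holds its last target. There are 200 camera calls.

## Working session

There is one attempt and no reset: what is moved stays moved. The work goes in short steps, Python scripts to look and compute and a tool call to move; the robot and the scene stay as the last step left them, time stands still between calls to the robot, and variables do not carry over. Pictures are saved under pics/ and viewed, about 12 in all and at most 16, crops included, and the job is handed in when it is done.

Besides the shell and the picture viewer there is one more tool, called as name(argument=value, ...) on one line, values as JSON. arm_command: Moves the arm, as the interface text tells. Its arguments: {"type":"object","properties":{"plan":{"type":"array","items":{"type":"object","properties":{"dx":{"type":"number"},"dy":{"type":"number"},"dz":{"type":"number"},"twist":{"type":"number"},"jaw":{"type":"number"}}}},"force":{"type":"number"}},"required":["plan"]}

```bash
mkdir -p pics; cat > h.py <<'E'
import numpy as np, cv2
from station import *
def cal(n): return get_calibration(n)
E
python3 - <<'E'
from h import *
for n in ("top","side","wrist"):
    im=get_image(n); cv2.imwrite(f"pics/{n}0.png",im[:,:,::-1]); print(n,get_calibration(n))
s=state(); print(s)
E
```

```text
top {'vfov': 52.80211803616606, 'cx': 314.9411766991441, 'cy': 208.54414757271968, 'eye': array([4.50299989e-01, 8.84501534e-04, 1.02182622e+00]), 'rotation': array([ 4.86429143e-02, -1.28243679e-03, -1.54892482e+00])}
side {'vfov': 42.381602563839245, 'cx': 329.1841874414243, 'cy': 197.89277046038222, 'eye': array([ 0.45931431, -0.92983369,  0.57713979]), 'rotation': array([ 1.0633907 ,  0.00226213, -0.06186668])}
wrist {'vfov': 58.00072711012536, 'cx': 316.8303428349672, 'cy': 200.5954590750149, 'T_tool_cam': array([[ 5.03535625e-04,  3.24632713e-01, -9.45840022e-01,
        -1.44039564e-01],
       [ 7.71005234e-04,  9.45839735e-01,  3.24633025e-01,
         8.38977638e-02],
       [ 9.99999576e-01, -8.92711901e-04,  2.25970481e-04,
        -4.08239316e-04],
       [ 0.00000000e+00,  0.00000000e+00,  0.00000000e+00,
         1.00000000e+00]])}
{'clock': 0.15, 'qpos': array([-1.26460819e+00,  1.24372017e-01,  1.65137830e+00, -6.84421445e-06,
        1.36749272e+00, -8.26060607e-02]), 'qvel': array([ 0.00030097, -0.00218371, -0.00501364, -0.00109358,  0.00105536,
        0.00079659]), 'effort': array([ 6.46383287e-04, -4.24226725e+01, -3.66012847e+01, -1.22724869e-04,
        4.58073846e-03, -1.79284103e-05]), 'ee_pos': array([ 0.24621999, -0.6010426 ,  0.23031394]), 'orientation': array([3.06304682, 1.56914593, 1.88104608]), 'contact_force': array([ 0.33358746, -0.01864609,  0.37784019]), 'ft_torque': array([-0.02208505, -0.02456063,  0.01839348]), 'grip_width': 0.9950802658089565}
```

View pics/top0.png

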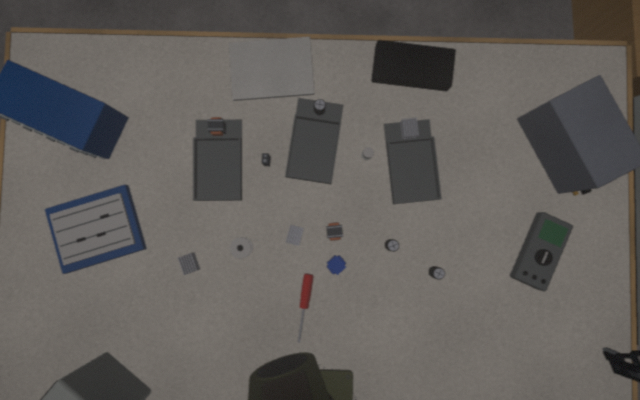

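View pics/side0.png

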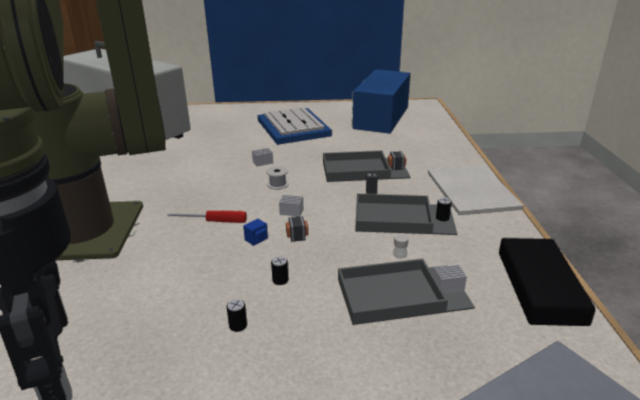

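Top view shows, left to right, the transformer tray (215,125), capacitor tray (320,105) and heat-sink tray (410,127). Sinks are at (189,264) and (295,234), the transformer at (335,231), and the blue look-alike at (336,265). Caps are at (392,245) and (438,272), and the reel at (242,248). There are also two strays, at (266,159) and (368,154).

```bash
cat > h.py <<'E'
import numpy as np, cv2
from station import *
from scipy.spatial.transform import Rotation as R
def tool(s):
    return R.from_euler('xyz',s['orientation']).as_matrix(), np.array(s['ee_pos'])
def cam(n,s=None):
    c=get_calibration(n); f=200/np.tan(np.radians(c['vfov'])/2)
    if n=='wrist':
        Rt,p=tool(s or state()); T=np.array(c['T_tool_cam']); Rc=Rt@T[:3,:3]; e=Rt@T[:3,3]+p
    else: Rc=R.from_euler('xyz',c['rotation']).as_matrix(); e=np.array(c['eye'])
    return f,c['cx'],c['cy'],Rc,e
def ray(C,px):
    f,cx,cy,Rc,e=C; px=np.atleast_2d(px).astype(float)
    return (np.c_[(px[:,0]-cx)/f,-(px[:,1]-cy)/f,-np.ones(len(px))])@Rc.T, e
def onplane(C,px,z):
    d,e=ray(C,px); return e+d*((z-e[2])/d[:,2])[:,None]
def proj(C,P):
    f,cx,cy,Rc,e=C; q=(np.atleast_2d(P)-e)@Rc
    return np.c_[cx+f*q[:,0]/-q[:,2],cy-f*q[:,1]/-q[:,2]]
def go(pos,jaw=None,s=None):
    """pos: world TCP target, jaw: world angle (deg) of jaw opening axis (mod 180). prints shift, mm, twist"""
    s=s or state(); Rt,p=tool(s)
    d=Rt.T@(np.array(pos)-p)*1000
    tw=0
    if jaw is not None:
        a=np.arctan2(Rt[1,2],Rt[0,2]); 
        # turn about tool x (pointing down): world angle decreases with twist
        tw=-(np.radians(jaw)-a); tw=(tw+np.pi/2)%np.pi-np.pi/2
    return np.round(d,1),round(tw,3)
E
python3 - <<'E'
from h import *
Z={'cap_a_mid':.022,'sink_a_mid':.016,'trafo_mid':.018,'tray_capacitors':0,'tray_sinks':0,'tray_transformers':0,'solder_reel_mid':.019}
for n in ('top','side'):
    C=cam(n)
    for k,z in Z.items():
        if n=='top' or 'tray' not in k:
          pass
        for r in pinpoint(n,k):
            if r['score']>.2: print(n,k,np.round(r['pixel'],1),round(r['score'],2),np.round(onplane(C,r['pixel'],z)[0]*1000,1))
C=cam('top')
for k in ('tray_capacitors','tray_sinks','tray_transformers'):
    r=regions_of('top',k)
    for q in r[:3]:
      cs=max(cv2.findContours(q['region'].astype('uint8'),0,2)[0],key=cv2.contourArea)
      b=cv2.boxPoints(cv2.minAreaRect(onplane(C,cs[:,0],.02)[:,:2].astype('float32')*1000))
      print(k,q['score'],b.round().tolist())
print(state()['clock'])
E
```

```text
top cap_a_mid [391.9 245.1] 0.53 [ 412.6 -191.7   22. ]
top sink_a_mid [187.2 263. ] 0.74 [357.  314.7  16. ]
top trafo_mid [335.3 265.6] 0.67 [358.8 -52.9  18. ]
top trafo_mid [335.2 232.1] 0.57 [441.6 -51.   18. ]
top tray_capacitors [312.7 152. ] 0.73 [644.6   9.6   0. ]
top tray_sinks [413.8 174.5] 0.72 [ 592.5 -249.5    0. ]
top tray_sinks [336.  230.6] 0.66 [445.3 -53.9   0. ]
top tray_transformers [216.7 172.3] 0.94 [587.1 253.1   0. ]
top solder_reel_mid [238.7 245.1] 0.91 [404.2 187.8  19. ]
side cap_a_mid [281.8 267.8] 0.59 [ 419.7 -183.3   22. ]
side sink_a_mid [258.7 155.6] 0.73 [349.8 318.1  16. ]
side trafo_mid [293.8 227.1] 0.7 [441.2 -42.7  18. ]
side trafo_mid [254.5 230. ] 0.61 [362.4 -48.5  18. ]
side tray_capacitors [389.5 216.5] 0.84 [647.1  15.2   0. ]
side tray_sinks [386.2 297.7] 0.74 [ 597.6 -250.1    0. ]
side tray_transformers [353.5 169.9] 0.63 [593.2 248.9   0. ]
side solder_reel_mid [278.4 176.5] 0.72 [404.7 186.1  19. ]
tray_capacitors 0.89 [[562.0, -37.0], [766.0, -64.0], [782.0, 54.0], [577.0, 80.0]]
tray_capacitors 0.46 [[512.0, -189.0], [529.0, -316.0], [741.0, -289.0], [725.0, -162.0]]
tray_sinks 0.55 [[513.0, -190.0], [528.0, -315.0], [740.0, -288.0], [724.0, -164.0]]
tray_transformers 0.61 [[514.0, 310.0], [516.0, 183.0], [728.0, 188.0], [725.0, 315.0]]
1.0
```

```bash
python3 - <<'E'
from h import *
s=state();print(tool(s)[0].round(2)); print(go([.38,-.06,.27],90,s))
E
```

```text
[[ 0.    0.93  0.38]
 [ 0.    0.38 -0.93]
 [-1.    0.   -0.  ]]
(array([ -38.7,  328.9, -450.4]), np.float64(0.389))
```

arm_command(plan=[{"dx": -39, "dy": 223, "dz": -262, "twist": 0.39}, {"dx": -39, "dy": 223, "dz": -262, "twist": 0.39}, {"dx": -39, "dy": 223, "dz": -262, "twist": 0.39}, {"dx": -39, "dy": 446, "dz": -523, "twist": 0.39}, {"dx": -39, "dy": 446, "dz": -523, "twist": 0.39}, {"dx": -39, "dy": 446, "dz": -523, "twist": 0.39}, {"dx": -39, "dy": 446, "dz": -523, "twist": 0.39}, {"dx": -39, "dy": 446, "dz": -523, "twist": 0.39}, {"dx": -39, "dy": 446, "dz": -523, "twist": 0.39}, {"dx": -39, "dy": 446, "dz": -523, "twist": 0.39}])

```text
invalid input at $.plan[0]: expected keys dx, dy, dz, twist, jaw
```

arm_command(plan=[{"dx": 0}, {"dx": 0}, {"dx": 0}, {"dx": 0}])

```text
invalid input at $.plan[0]: expected keys dx, dy, dz, twist, jaw
```

```bash
python3 - <<'E'
from h import *
s=state();print(s['ee_pos'],s['clock'],tool(s)[0].round(2).tolist());im=get_image('wrist');cv2.imwrite('pics/w1.png',im[:,:,::-1])
C=cam('wrist',s)
for k,z,h in (('cap_a_mid',.022,.044),('sink_a_mid',.016,.032),('trafo_mid',.018,.036),('solder_reel_mid',.019,.038)):
    for r in pinpoint('wrist',k):
        if r['score']>.15: print('pp',k,np.round(r['pixel'],1),round(r['score'],2),np.round(onplane(C,r['pixel'],z)[0]*1000,1))
    for q in regions_of('wrist',k):
        if q['score']<.15: continue
        cs=max(cv2.findContours(q['region'].astype('uint8'),0,2)[0],key=cv2.contourArea)
        m=cv2.minAreaRect(onplane(C,cs[:,0],h)[:,:2].astype('float32')*1000); print(k,round(q['score'],2),np.round(m[0]),np.round(m[1]),round(m[2],1))
E
```

```text
[ 0.24637046 -0.60148328  0.23132263] 1.0 [[0.0, 0.93, 0.38], [0.0, 0.38, -0.93], [-1.0, 0.0, -0.0]]
```

View pics/w1.png

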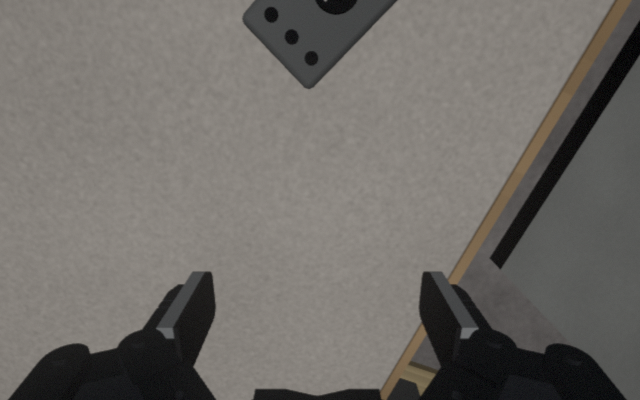

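The bench and a multimeter are in view, and the fingers take up the lower rows. The move was refused because every key is needed, so I'll send full rows.

arm_command(plan=[{"dx": -39, "dy": 205, "dz": -258, "twist": 0.39, "jaw": -1}, {"dx": -39, "dy": 205, "dz": -258, "twist": 0.39, "jaw": -1}, {"dx": -39, "dy": 205, "dz": -258, "twist": 0.39, "jaw": -1}, {"dx": -39, "dy": 410, "dz": -516, "twist": 0.39, "jaw": -1}, {"dx": -39, "dy": 410, "dz": -516, "twist": 0.39, "jaw": -1}, {"dx": -39, "dy": 410, "dz": -516, "twist": 0.39, "jaw": -1}, {"dx": -39, "dy": 410, "dz": -516, "twist": 0.39, "jaw": -1}, {"dx": -39, "dy": 410, "dz": -516, "twist": 0.39, "jaw": -1}, {"dx": -39, "dy": 410, "dz": -516, "twist": 0.39, "jaw": -1}, {"dx": -39, "dy": 410, "dz": -516, "twist": 0.39, "jaw": -1}])

```text
clock: 2.7
ee_pos: [0.4204, -0.0008, 0.2697]
orientation: [1.38, 1.569, -0.192]
contact_force: [1.1, -0.2, 0.5]
grip_width: 0.997
```

arm_command(plan=[{"dx": 0, "dy": 0, "dz": 0, "twist": 0, "jaw": -1}, {"dx": 0, "dy": 0, "dz": 0, "twist": 0, "jaw": -1}, {"dx": 0, "dy": 0, "dz": 0, "twist": 0, "jaw": -1}])

```text
clock: 3.08
ee_pos: [0.4201, -0.004, 0.2689]
orientation: [-0.643, 1.571, -2.217]
contact_force: [-0.9, 0.8, -0.3]
grip_width: 1.002
```

```bash
cat > look.py <<'E'
import sys
from h import *
name=sys.argv[1]
s=state();print(s['ee_pos'].round(4),s['clock'],tool(s)[0].round(2).tolist());im=get_image('wrist');cv2.imwrite(f'pics/{name}.png',im[:,:,::-1])
C=cam('wrist',s)
H={'cap_a_mid':.044,'sink_a_mid':.032,'trafo_mid':.036,'solder_reel_mid':.038}
for k in sys.argv[2:]:
    h=H[k]
    for r in pinpoint('wrist',k):
        if r['score']>.15: print('pp',k,np.round(r['pixel'],1),round(r['score'],2),np.round(onplane(C,r['pixel'],h/2)[0]*1000,1))
    for q in regions_of('wrist',k):
        if q['score']<.15: continue
        cs=max(cv2.findContours(q['region'].astype('uint8'),0,2)[0],key=cv2.contourArea)
        m=cv2.minAreaRect(onplane(C,cs[:,0],h)[:,:2].astype('float32')*1000); print(k,round(q['score'],2),np.round(m[0]),np.round(m[1]),round(m[2],1))
E
python3 look.py w2 cap_a_mid sink_a_mid trafo_mid solder_reel_mid
```

```text
[ 0.4201 -0.004   0.2689] 3.075 [[-0.0, 1.0, -0.0], [-0.0, -0.0, -1.0], [-1.0, -0.0, 0.0]]
pp cap_a_mid [487.9 159.6] 0.96 [ 416.7 -192.2   22. ]
cap_a_mid 0.7 [ 420. -182.] [48. 29.] 64.2
pp sink_a_mid [ 47.9 211.2] 0.9 [355.2 312.7  16. ]
sink_a_mid 0.56 [363. 300.] [47. 60.] 21.8
pp trafo_mid [364.1 203.1] 0.89 [364.9 -58.2  18. ]
trafo_mid 0.61 [369. -53.] [48. 44.] 43.6
pp solder_reel_mid [153.3 170.7] 0.87 [404.5 180.1  19. ]
solder_reel_mid 0.63 [406. 175.] [50. 66.] 35.9
```

View pics/w2.png

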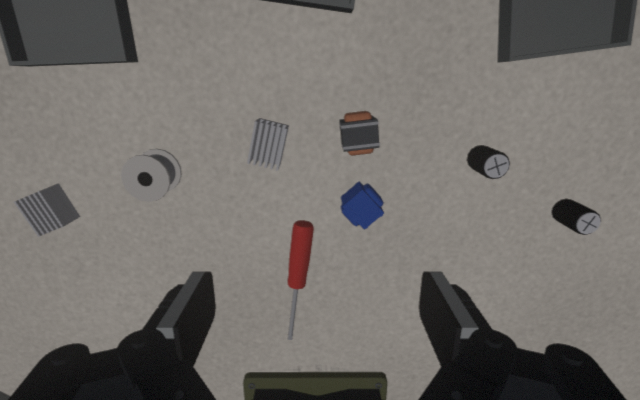

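The view shows cap tops at (497,166) and (588,223), sinks at (47,210) and (268,143), the transformer at (360,133), the blue look-alike at (362,205) and the reel at (150,175). I'll enlarge the sinks and transformer to get their angles.

```bash
python3 - <<'E'
import cv2,numpy as np
im=cv2.imread('pics/w2.png')
c=[cv2.resize(im[y:y+66,x:x+66],None,fx=6,fy=6,interpolation=2) for x,y in ((13,177),(235,110))]
d=[cv2.resize(im[y:y+66,x:x+66],None,fx=3,fy=3,interpolation=2) for x,y in ((327,100),(462,133),(550,190))]
b=np.hstack(c); e=np.zeros((198,792,3),'uint8'); e[:,:594]=np.hstack(d)
o=cv2.convertScaleAbs(np.vstack([b,e]),alpha=1.8); cv2.imwrite('pics/c2.png',o)
E
```

```text
(no output)
```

View pics/c2.png

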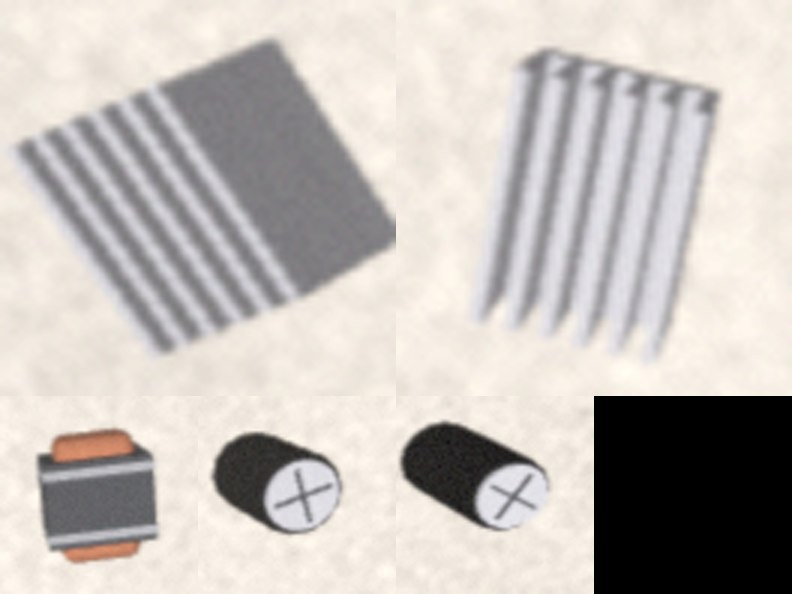

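```bash
python3 - <<'E'
from h import *
s=state();C=cam('wrist',s)
def f(n,off,k,pts,z):
    P=np.array(pts)/k+off; W=onplane(C,P,z)[:,:2]*1000
    e=[W[(i+1)%4]-W[i] for i in range(4)]
    print(n,W.mean(0).round(1),[ (round(np.hypot(*v),1),round(np.degrees(np.arctan2(v[1],v[0]))%180,1)) for v in e])
f('sinkA',(13,177),6,[(15,150),(160,85),(298,298),(160,352)],.032)
f('sinkB',(235,110),6,[(121,70),(316,98),(256,358),(79,322)],.032)
f('trafo',(327,100),3,[(42,78),(155,62),(157,139),(50,152)],.036)
for n,p in (('capA',(462+303/3-198/3,133+100/3)),('capB',(550+(512-396)/3,190+100/3))): print(n,onplane(C,p,.044)[0]*1000)
E
```

```text
sinkA [357.2 311.3] [(np.float64(32.8), np.float64(112.7)), (np.float64(45.4), np.float64(20.2)), (np.float64(31.3), np.float64(111.1)), (np.float64(44.5), np.float64(22.1))]
sinkB [434.7  50.2] [(np.float64(34.0), np.float64(81.8)), (np.float64(48.0), np.float64(165.4)), (np.float64(32.3), np.float64(78.1)), (np.float64(45.7), np.float64(167.3))]
trafo [445.4 -48.2] [(np.float64(38.9), np.float64(97.9)), (np.float64(26.6), np.float64(4.6)), (np.float64(37.6), np.float64(96.9)), (np.float64(25.9), np.float64(7.4))]
capA [ 414.92204818 -191.2744901    44.        ]
capB [ 350.28408109 -302.9770698    44.        ]
```

Sizes agree with the list (sinks about 45×33, transformer core 38 across), so I'll take cap A first. In the current tool frame, dx is down, dy is +X and dz is −Y.

arm_command(plan=[{"dx": 40, "dy": -5, "dz": 62, "twist": 0, "jaw": -1}, {"dx": 80, "dy": -5, "dz": 110, "twist": 0, "jaw": -1}, {"dx": 120, "dy": -5, "dz": 150, "twist": 0, "jaw": -1}, {"dx": 160, "dy": -5, "dz": 188, "twist": 0, "jaw": -1}, {"dx": 180, "dy": -5, "dz": 188, "twist": 0, "jaw": -1}, {"dx": 180, "dy": -5, "dz": 188, "twist": 0, "jaw": -1}, {"dx": 215, "dy": -5, "dz": 188, "twist": 0, "jaw": -1}, {"dx": 245, "dy": -5, "dz": 188, "twist": 0, "jaw": -1}, {"dx": 263, "dy": -5, "dz": 188, "twist": 0, "jaw": -1}, {"dx": 263, "dy": -5, "dz": 188, "twist": 0, "jaw": -1}])

```text
clock: 4.78
ee_pos: [0.415, -0.1902, 0.0061]
orientation: [-2.146, 1.57, 2.566]
contact_force: [-0.2, -0.6, -0.3]
grip_width: 0.999
```

arm_command(plan=[{"dx": 0, "dy": 0, "dz": 0, "twist": 0, "jaw": 1}, {"dx": 0, "dy": 0, "dz": 0, "twist": 0, "jaw": 1}, {"dx": 0, "dy": 0, "dz": 0, "twist": 0, "jaw": 1}, {"dx": 0, "dy": 0, "dz": 0, "twist": 0, "jaw": 1}, {"dx": 0, "dy": 0, "dz": 0, "twist": 0, "jaw": 1}, {"dx": 0, "dy": 0, "dz": 0, "twist": 0, "jaw": 1}, {"dx": -30, "dy": 0, "dz": 0, "twist": 0, "jaw": 1}, {"dx": -70, "dy": 0, "dz": 0, "twist": 0, "jaw": 1}, {"dx": -100, "dy": 0, "dz": 0, "twist": 0, "jaw": 1}, {"dx": -100, "dy": 0, "dz": 0, "twist": 0, "jaw": 1}], force=40)

```text
clock: 6.02
ee_pos: [0.4166, -0.1918, 0.1086]
orientation: [1.024, 1.565, -0.548]
contact_force: [0.7, 1.2, -1.4]
grip_width: 0.34
```

```bash
python3 - <<'E'
from h import *
s=state();print(s['ee_pos'],s['grip_width'],s['contact_force'])
im=get_image('wrist');cv2.imwrite('pics/w3.png',im[:,:,::-1])
def tp(o,yaw,x,y=0):
    a=np.radians(yaw); return np.array(o)+[x*np.cos(a)-y*np.sin(a),x*np.sin(a)+y*np.cos(a)]
for x in (33,-33):
    q=tp([646,12],-7.5,x); print(x,q, go([q[0]/1e3,q[1]/1e3,.13],None,s))
E
```

```text
[ 0.41661861 -0.19180758  0.10860052] 0.3395050145633259 [ 0.67526263  1.2040741  -1.44088585]
33 [678.71768043   7.69263566] (array([ -20.7,  261.9, -199.8]), 0)
-33 [613.28231957  16.30736434] (array([ -21.1,  196.5, -208.3]), 0)
```

View pics/w3.png

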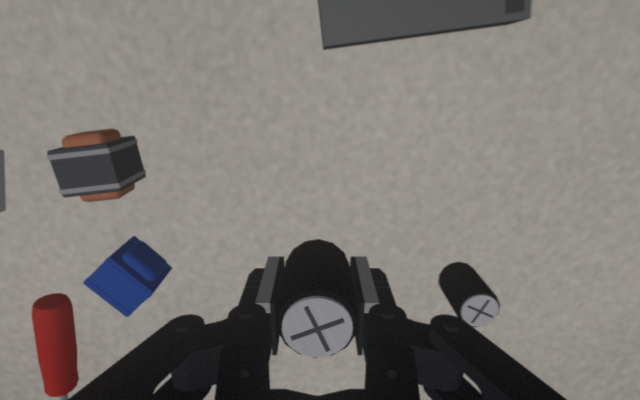

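Cap A is held upright, with an opening of 29 mm. I'll carry it to the far half of the capacitor tray.

arm_command(plan=[{"dx": -21, "dy": 40, "dz": -31, "twist": 0, "jaw": 1}, {"dx": -21, "dy": 80, "dz": -61, "twist": 0, "jaw": 1}, {"dx": -21, "dy": 120, "dz": -92, "twist": 0, "jaw": 1}, {"dx": -21, "dy": 160, "dz": -122, "twist": 0, "jaw": 1}, {"dx": -21, "dy": 200, "dz": -153, "twist": 0, "jaw": 1}, {"dx": -21, "dy": 235, "dz": -180, "twist": 0, "jaw": 1}, {"dx": -21, "dy": 262, "dz": -200, "twist": 0, "jaw": 1}, {"dx": -21, "dy": 262, "dz": -200, "twist": 0, "jaw": 1}, {"dx": -21, "dy": 262, "dz": -200, "twist": 0, "jaw": 1}])

```text
clock: 7.2
ee_pos: [0.6757, 0.0087, 0.1246]
orientation: [-1.559, 1.567, -3.131]
contact_force: [-0.2, 0.5, -0.9]
grip_width: 0.335
```

```bash
python3 - <<'E'
from h import *
s=state();print(s['ee_pos'],s['grip_width']);C=cam('wrist',s)
im=get_image('wrist');im=im.copy()
for x,y,c in ((646,12,-7.5),):
    a=np.radians(c)
    for u in ((75,55),(75,-55),(-75,-55),(-75,55),(106,0),(33,0),(-33,0)):
        P=[(x+u[0]*np.cos(a)-u[1]*np.sin(a))/1e3,(y+u[0]*np.sin(a)+u[1]*np.cos(a))/1e3,.004]
        p=proj(C,P)[0]; cv2.circle(im,(int(p[0]),int(p[1])),4,(255,0,0),-1)
cv2.imwrite('pics/w4.png',im[:,:,::-1])
E
```

```text
[0.67570786 0.00865158 0.12464715] 0.3353476680287749
```

View pics/w4.png

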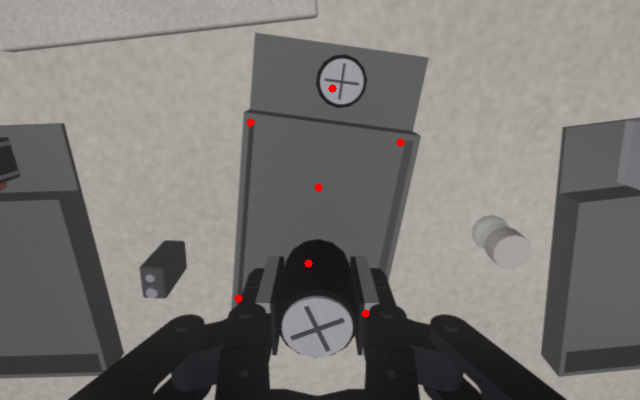

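The tray is confirmed: the capacitor sample is at (342,81), and the floor corners sit about 5 mm right of my marks, which is −Y. I'll shift by that and descend.

arm_command(plan=[{"dx": 40, "dy": 3, "dz": 5, "twist": 0, "jaw": 1}, {"dx": 80, "dy": 3, "dz": 5, "twist": 0, "jaw": 1}, {"dx": 100, "dy": 3, "dz": 5, "twist": 0, "jaw": 1}, {"dx": 105, "dy": 3, "dz": 5, "twist": 0, "jaw": 1}, {"dx": 105, "dy": 3, "dz": 5, "twist": 0, "jaw": 1}])

```text
clock: 7.88
ee_pos: [0.6809, 0.0037, 0.0231]
orientation: [1.495, 1.569, -0.077]
contact_force: [0.9, -0.2, -1.1]
grip_width: 0.342
```

```bash
python3 - <<'E'
from h import *
for i in range(4):
    s=state();print(s['ee_pos'],s['grip_width'],s['contact_force'],s['orientation']); get_image('top')
E
```

```text
[0.68086778 0.00367245 0.02313395] 0.3415699097745104 [ 0.8811494  -0.1938862  -1.08051554] [ 1.49539879  1.56927132 -0.07681002]
[0.68143843 0.00369608 0.02388331] 0.33719688887253885 [0.01504156 0.67027765 0.19866909] [ 1.49617815  1.56796016 -0.07596432]
[0.68166315 0.00374981 0.02417628] 0.339592794913251 [ 0.45912743 -0.26639531 -1.34862307] [ 1.4924641   1.56737781 -0.07954764]
[0.68162608 0.00380908 0.02415287] 0.3412456540655844 [ 0.27394365  0.24538052 -0.58339868] [ 1.49873733  1.56745931 -0.0731716 ]
```

arm_command(plan=[{"dx": 13, "dy": 0, "dz": 0, "twist": 0, "jaw": 1}, {"dx": 13, "dy": 0, "dz": 0, "twist": 0, "jaw": 1}, {"dx": 13, "dy": 0, "dz": 0, "twist": 0, "jaw": 1}])

```text
clock: 8.45
ee_pos: [0.682, 0.0038, 0.0104]
orientation: [1.494, 1.567, -0.078]
contact_force: [2.8, 0.9, 4.5]
grip_width: 0.339
```

arm_command(plan=[{"dx": 0, "dy": 0, "dz": 0, "twist": 0, "jaw": -0.2}, {"dx": 0, "dy": 0, "dz": 0, "twist": 0, "jaw": -0.2}, {"dx": 0, "dy": 0, "dz": 0, "twist": 0, "jaw": -0.2}, {"dx": 0, "dy": 0, "dz": 0, "twist": 0, "jaw": -0.2}, {"dx": -20, "dy": 0, "dz": 0, "twist": 0, "jaw": -0.2}, {"dx": -70, "dy": 0, "dz": 0, "twist": 0, "jaw": -0.2}, {"dx": -120, "dy": 0, "dz": 0, "twist": 0, "jaw": -0.2}, {"dx": -120, "dy": 0, "dz": 0, "twist": 0, "jaw": -0.2}])

```text
clock: 9.45
ee_pos: [0.6845, 0.0036, 0.1379]
orientation: [1.498, 1.557, -0.074]
contact_force: [-0.7, 0.4, 0.0]
grip_width: 0.601
```

```bash
python3 - <<'E'
from h import *
s=state(); print(s['ee_pos'],s['grip_width'],go([.3503,-.303,.13],None,s), go([.3503,-.303,.006],None,s),tool(s)[0].round(3))
E
```

```text
[0.68448677 0.0036261  0.13785588] 0.6007530365271107 (array([   3.7, -333.9,  307. ]), 0) (array([ 127.7, -335.6,  306.9]), 0) [[ 0.013  1.    -0.001]
 [-0.001 -0.001 -1.   ]
 [-1.     0.013  0.001]]
```

Cap A released (contact about 4.5 N at set-down). Now cap B.

arm_command(plan=[{"dx": 0, "dy": -42, "dz": 39, "twist": 0, "jaw": -1}, {"dx": 0, "dy": -84, "dz": 78, "twist": 0, "jaw": -1}, {"dx": 0, "dy": -126, "dz": 117, "twist": 0, "jaw": -1}, {"dx": 0, "dy": -168, "dz": 156, "twist": 0, "jaw": -1}, {"dx": 0, "dy": -210, "dz": 195, "twist": 0, "jaw": -1}, {"dx": 0, "dy": -252, "dz": 234, "twist": 0, "jaw": -1}, {"dx": 0, "dy": -294, "dz": 273, "twist": 0, "jaw": -1}, {"dx": 0, "dy": -331, "dz": 307, "twist": 0, "jaw": -1}, {"dx": 0, "dy": -331, "dz": 307, "twist": 0, "jaw": -1}, {"dx": 40, "dy": -331, "dz": 307, "twist": 0, "jaw": -1}])

```text
clock: 10.7
ee_pos: [0.3509, -0.3052, 0.0923]
orientation: [0.791, 1.562, -0.782]
contact_force: [-0.2, -0.3, 0.5]
grip_width: 0.997
```

arm_command(plan=[{"dx": 40, "dy": 0, "dz": 0, "twist": 0, "jaw": -1}, {"dx": 70, "dy": 0, "dz": 0, "twist": 0, "jaw": -1}, {"dx": 84, "dy": 0, "dz": 0, "twist": 0, "jaw": -1}, {"dx": 84, "dy": 0, "dz": 0, "twist": 0, "jaw": -1}, {"dx": 84, "dy": 0, "dz": 0, "twist": 0, "jaw": -1}])

```text
clock: 11.32
ee_pos: [0.3499, -0.3034, 0.0064]
orientation: [0.77, 1.568, -0.802]
contact_force: [0.7, 0.4, -0.6]
grip_width: 1.0
```

```bash
python3 - <<'E'
from h import *
s=state(); im=get_image('wrist'); C=cam('wrist',s); cv2.imwrite('pics/w5.png',im[:,:,::-1])
s=state(); print(s['ee_pos'],s['grip_width'],go([.3503,-.303,.006],None,s))
for r in pinpoint('wrist','cap_b_mid'): print(r,onplane(C,r['pixel'],.022))
E
```

```text
[ 0.3499453  -0.30361322  0.00660434] 0.9973075739542612 (array([ 0.6,  0.4, -0.6]), 0)
{'pixel': [317.0, 292.1], 'score': 0.91} [[ 0.34957741 -0.30300229  0.022     ]]
```

View pics/w5.png

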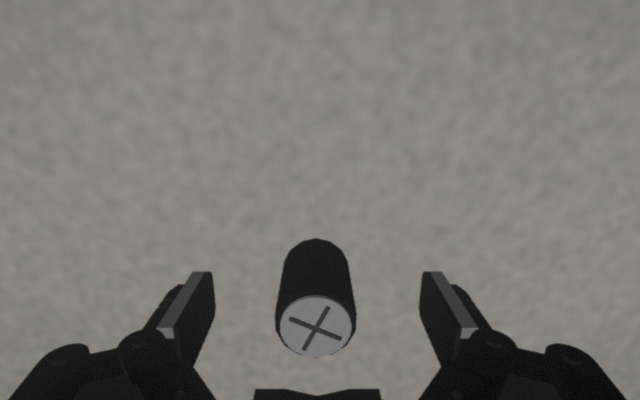

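Cap B (315,325) sits centred between the open fingers. Gripping, lifting and carrying it now.

arm_command(plan=[{"dx": 0, "dy": 0, "dz": 0, "twist": 0, "jaw": 1}, {"dx": 0, "dy": 0, "dz": 0, "twist": 0, "jaw": 1}, {"dx": 0, "dy": 0, "dz": 0, "twist": 0, "jaw": 1}, {"dx": 0, "dy": 0, "dz": 0, "twist": 0, "jaw": 1}, {"dx": 0, "dy": 0, "dz": 0, "twist": 0, "jaw": 1}, {"dx": 0, "dy": 0, "dz": 0, "twist": 0, "jaw": 1}, {"dx": -30, "dy": 0, "dz": 0, "twist": 0, "jaw": 1}, {"dx": -75, "dy": 0, "dz": 0, "twist": 0, "jaw": 1}, {"dx": -124, "dy": 0, "dz": 0, "twist": 0, "jaw": 1}, {"dx": -124, "dy": 0, "dz": 0, "twist": 0, "jaw": 1}], force=40)

```text
clock: 12.68
ee_pos: [0.3509, -0.3049, 0.1335]
orientation: [0.748, 1.562, -0.824]
contact_force: [0.0, -0.2, -1.0]
grip_width: 0.339
```

arm_command(plan=[{"dx": 0, "dy": 38, "dz": -45, "twist": 0, "jaw": 1}, {"dx": 0, "dy": 76, "dz": -90, "twist": 0, "jaw": 1}, {"dx": 0, "dy": 114, "dz": -135, "twist": 0, "jaw": 1}, {"dx": 0, "dy": 152, "dz": -180, "twist": 0, "jaw": 1}, {"dx": 0, "dy": 190, "dz": -225, "twist": 0, "jaw": 1}, {"dx": 0, "dy": 228, "dz": -270, "twist": 0, "jaw": 1}, {"dx": 0, "dy": 266, "dz": -316, "twist": 0, "jaw": 1}, {"dx": 0, "dy": 266, "dz": -316, "twist": 0, "jaw": 1}, {"dx": 0, "dy": 266, "dz": -316, "twist": 0, "jaw": 1}, {"dx": 0, "dy": 266, "dz": -316, "twist": 0, "jaw": 1}])

```text
clock: 13.92
ee_pos: [0.6141, 0.012, 0.1281]
orientation: [-1.534, 1.569, -3.107]
contact_force: [-0.4, -0.2, -0.6]
grip_width: 0.341
```

arm_command(plan=[{"dx": 40, "dy": 0, "dz": 0, "twist": 0, "jaw": 1}, {"dx": 80, "dy": 0, "dz": 0, "twist": 0, "jaw": 1}, {"dx": 105, "dy": 0, "dz": 0, "twist": 0, "jaw": 1}, {"dx": 105, "dy": 0, "dz": 0, "twist": 0, "jaw": 1}, {"dx": 105, "dy": 0, "dz": 0, "twist": 0, "jaw": 1}])

```text
clock: 14.55
ee_pos: [0.6159, 0.0122, 0.0254]
orientation: [1.5, 1.569, -0.073]
contact_force: [0.4, -0.2, -1.0]
grip_width: 0.341
```

```bash
python3 - <<'E'
from h import *
im=get_image('wrist'); cv2.imwrite('pics/w6.png',im[:,:,::-1])
s=state(); print(s['ee_pos'],s['grip_width'],s['contact_force'])
E
```

```text
[0.61644155 0.01237329 0.02604136] 0.3409659223890839 [-0.18474101 -0.07905297 -0.6650481 ]
```

View pics/w6.png

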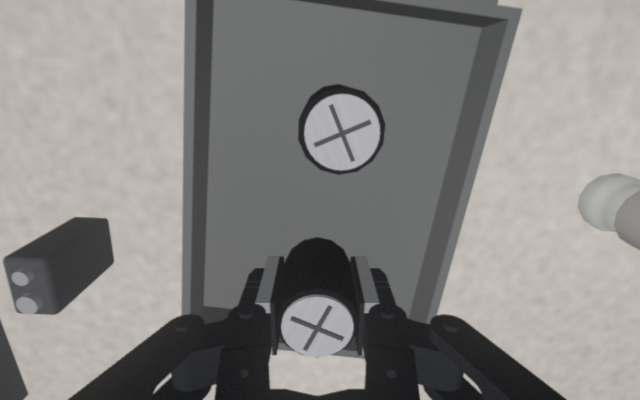

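Cap A is upright in the well (342,130) and cap B is held over the near half. Releasing B, then going to sink A.

arm_command(plan=[{"dx": 15, "dy": 0, "dz": 0, "twist": 0, "jaw": 1}, {"dx": 15, "dy": 0, "dz": 0, "twist": 0, "jaw": 1}, {"dx": 15, "dy": 0, "dz": 0, "twist": 0, "jaw": 1}, {"dx": 15, "dy": 0, "dz": 0, "twist": 0, "jaw": -0.2}, {"dx": 15, "dy": 0, "dz": 0, "twist": 0, "jaw": -0.2}, {"dx": 15, "dy": 0, "dz": 0, "twist": 0, "jaw": -0.2}, {"dx": 15, "dy": 0, "dz": 0, "twist": 0, "jaw": -0.2}, {"dx": -10, "dy": 0, "dz": 0, "twist": 0, "jaw": -0.2}, {"dx": -60, "dy": 0, "dz": 0, "twist": 0, "jaw": -0.2}, {"dx": -104, "dy": 0, "dz": 0, "twist": 0, "jaw": -0.2}])

```text
clock: 15.85
ee_pos: [0.6152, 0.013, 0.1295]
orientation: [1.746, 1.571, 0.174]
contact_force: [0.7, 1.2, -0.6]
grip_width: 0.602
```

arm_command(plan=[{"dx": 0, "dy": -32, "dz": -38, "twist": -0.05, "jaw": -1}, {"dx": 0, "dy": -64, "dz": -76, "twist": -0.1, "jaw": -1}, {"dx": 0, "dy": -97, "dz": -113, "twist": -0.15, "jaw": -1}, {"dx": 0, "dy": -130, "dz": -150, "twist": -0.2, "jaw": -1}, {"dx": 0, "dy": -162, "dz": -188, "twist": -0.25, "jaw": -1}, {"dx": 0, "dy": -195, "dz": -225, "twist": -0.3, "jaw": -1}, {"dx": 0, "dy": -227, "dz": -263, "twist": -0.35, "jaw": -1}, {"dx": 0, "dy": -259, "dz": -299, "twist": -0.384, "jaw": -1}, {"dx": 0, "dy": -259, "dz": -299, "twist": -0.384, "jaw": -1}, {"dx": 0, "dy": -259, "dz": -299, "twist": -0.384, "jaw": -1}])

```text
clock: 17.1
ee_pos: [0.3566, 0.3122, 0.1281]
orientation: [0.681, 1.57, -0.506]
contact_force: [0.0, -0.2, 0.6]
grip_width: 0.999
```

```bash
python3 - <<'E'
from h import *
s=state(); im=get_image('wrist'); C=cam('wrist',s); cv2.imwrite('pics/w7.png',im[:,:,::-1])
s=state(); print(s['ee_pos'],s['grip_width'],go([.357,.3115,.004],112,s))
for r in pinpoint('wrist','sink_a_mid'): print(r,onplane(C,r['pixel'],.016))
E
```

```text
[0.35702345 0.3118994  0.12812086] 1.0000553913705756 (array([124.1,  -0.2,   0.3]), np.float64(-0.002))
{'pixel': [318.5, 198.2], 'score': 0.57} [[0.35500543 0.31068046 0.016     ]]
```

View pics/w7.png

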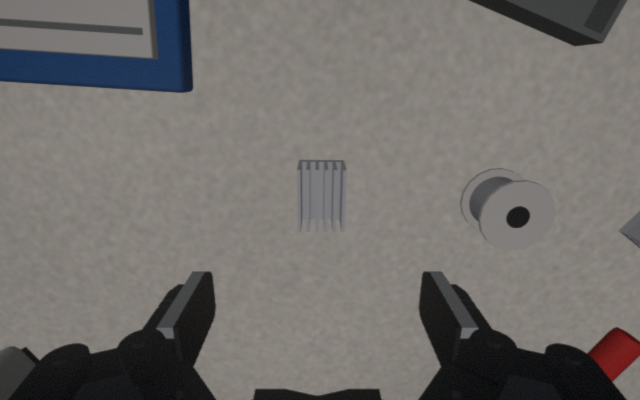

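Sink A (321,195) is aligned with the jaws. Descending, gripping and lifting.

arm_command(plan=[{"dx": 40, "dy": 0, "dz": 0, "twist": 0, "jaw": -1}, {"dx": 80, "dy": 0, "dz": 0, "twist": 0, "jaw": -1}, {"dx": 110, "dy": 0, "dz": 0, "twist": 0, "jaw": -1}, {"dx": 124, "dy": 0, "dz": 0, "twist": 0, "jaw": -1}, {"dx": 124, "dy": 0, "dz": 0, "twist": 0, "jaw": -1}, {"dx": 124, "dy": 0, "dz": 0, "twist": 0, "jaw": 1}, {"dx": 124, "dy": 0, "dz": 0, "twist": 0, "jaw": 1}, {"dx": 124, "dy": 0, "dz": 0, "twist": 0, "jaw": 1}, {"dx": 124, "dy": 0, "dz": 0, "twist": 0, "jaw": 1}, {"dx": 124, "dy": 0, "dz": 0, "twist": 0, "jaw": 1}], force=40)

```text
clock: 18.45
ee_pos: [0.3575, 0.3129, 0.0052]
orientation: [1.745, 1.569, 0.557]
contact_force: [0.2, -0.6, 5.7]
grip_width: 0.392
```

arm_command(plan=[{"dx": 0, "dy": 0, "dz": 0, "twist": 0, "jaw": 1}, {"dx": -30, "dy": 0, "dz": 0, "twist": 0, "jaw": 1}, {"dx": -70, "dy": 0, "dz": 0, "twist": 0, "jaw": 1}, {"dx": -110, "dy": 0, "dz": 0, "twist": 0, "jaw": 1}, {"dx": -124, "dy": 0, "dz": 0, "twist": 0, "jaw": 1}, {"dx": -124, "dy": 0, "dz": 0, "twist": 0, "jaw": 1}, {"dx": -124, "dy": 0, "dz": 0, "twist": 0, "jaw": 1}])

```text
clock: 19.32
ee_pos: [0.3555, 0.3115, 0.1259]
orientation: [-1.355, 1.567, -2.543]
contact_force: [-0.9, -0.0, -1.7]
grip_width: 0.389
```

arm_command(plan=[{"dx": 0, "dy": 5, "dz": 60, "twist": 0.025, "jaw": 1}, {"dx": 0, "dy": 9, "dz": 120, "twist": 0.05, "jaw": 1}, {"dx": 0, "dy": 14, "dz": 180, "twist": 0.075, "jaw": 1}, {"dx": 0, "dy": 19, "dz": 240, "twist": 0.1, "jaw": 1}, {"dx": 0, "dy": 24, "dz": 300, "twist": 0.125, "jaw": 1}, {"dx": 0, "dy": 28, "dz": 360, "twist": 0.15, "jaw": 1}, {"dx": 0, "dy": 33, "dz": 420, "twist": 0.175, "jaw": 1}, {"dx": 0, "dy": 38, "dz": 480, "twist": 0.2, "jaw": 1}, {"dx": 0, "dy": 43, "dz": 540, "twist": 0.225, "jaw": 1}, {"dx": 0, "dy": 48, "dz": 600, "twist": 0.257, "jaw": 1}])

```text
clock: 20.58
ee_pos: [0.6247, -0.2278, 0.125]
orientation: [-2.179, 1.567, 2.658]
contact_force: [-0.6, 0.1, -1.1]
grip_width: 0.39
```

arm_command(plan=[{"dx": 0, "dy": 0, "dz": 0, "twist": 0, "jaw": 1}, {"dx": 0, "dy": 0, "dz": 0, "twist": 0, "jaw": 1}, {"dx": 0, "dy": 0, "dz": 0, "twist": 0, "jaw": 1}])

```text
clock: 20.95
ee_pos: [0.6244, -0.2249, 0.1269]
orientation: [-2.209, 1.569, 2.631]
contact_force: [-0.1, 0.2, -1.1]
grip_width: 0.394
```

```bash
cat > tray.py <<'E'
from h import *
import sys
nm,x,y,c=sys.argv[1],*map(float,sys.argv[2:5])
get_image('wrist');s=state();C=cam('wrist',s)
print(s['ee_pos'],s['grip_width'],s['clock'])
im=get_image('wrist').copy(); im=cv2.convertScaleAbs(im,alpha=1.5)
a=np.radians(c)
for u in ((75,55),(75,-55),(-75,-55),(-75,55),(106,0),(35,0),(-35,0)):
    P=[(x+u[0]*np.cos(a)-u[1]*np.sin(a))/1e3,(y+u[0]*np.sin(a)+u[1]*np.cos(a))/1e3,.004]
    p=proj(C,P)[0]; cv2.circle(im,(int(p[0]),int(p[1])),3,(255,0,0),-1)
    if abs(u[0])==35: print(u,go([P[0],P[1],.05],90+c,s))
cv2.imwrite(f'pics/{nm}.png',im[:,:,::-1])
E
python3 tray.py w8 598 -246 7.3
```

```text
[ 0.6245876  -0.22487187  0.12739937] 0.39353542771460137 21.0
(35, 0) (array([77.4,  6. , 17.6]), np.float64(-0.0))
(-35, 0) (array([ 77.5, -64. ,  17.7]), np.float64(-0.0))
```

View pics/w8.png

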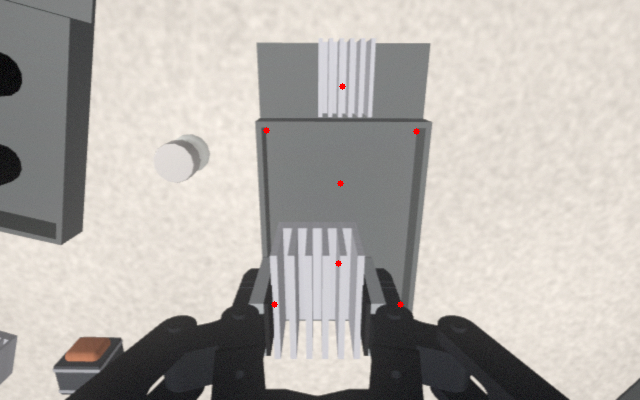

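Sink A is held at the expected 33 mm. My marks land on the floor corners (266,130) and (417,131), so the tray pose is good. Placing it in the far half.

arm_command(plan=[{"dx": 20, "dy": 6, "dz": 18, "twist": 0, "jaw": 1}, {"dx": 60, "dy": 6, "dz": 18, "twist": 0, "jaw": 1}, {"dx": 100, "dy": 6, "dz": 18, "twist": 0, "jaw": 1}, {"dx": 112, "dy": 6, "dz": 18, "twist": 0, "jaw": 1}, {"dx": 118, "dy": 6, "dz": 18, "twist": 0, "jaw": 1}, {"dx": 118, "dy": 6, "dz": 18, "twist": 0, "jaw": 1}, {"dx": 118, "dy": 6, "dz": 18, "twist": 0, "jaw": 1}, {"dx": 118, "dy": 6, "dz": 18, "twist": 0, "jaw": 1}])

```text
clock: 22.05
ee_pos: [0.6343, -0.2439, 0.0115]
orientation: [1.004, 1.569, -0.441]
contact_force: [-0.4, -0.5, -1.3]
grip_width: 0.391
```

arm_command(plan=[{"dx": 0, "dy": 0, "dz": 0, "twist": 0, "jaw": -0.25}, {"dx": 0, "dy": 0, "dz": 0, "twist": 0, "jaw": -0.25}, {"dx": 0, "dy": 0, "dz": 0, "twist": 0, "jaw": -0.25}, {"dx": 0, "dy": 0, "dz": 0, "twist": 0, "jaw": -0.25}, {"dx": -20, "dy": 0, "dz": 0, "twist": 0, "jaw": -0.25}, {"dx": -70, "dy": 0, "dz": 0, "twist": 0, "jaw": -0.25}, {"dx": -120, "dy": 0, "dz": 0, "twist": 0, "jaw": -0.25}, {"dx": -120, "dy": 0, "dz": 0, "twist": 0, "jaw": -0.25}, {"dx": -120, "dy": 0, "dz": 0, "twist": 0, "jaw": -0.25}])

```text
clock: 23.18
ee_pos: [0.6336, -0.2435, 0.1311]
orientation: [1.014, 1.57, -0.431]
contact_force: [-0.0, 0.7, -0.5]
grip_width: 0.627
```

```bash
python3 - <<'E'
from h import *
s=state(); print(s['ee_pos'],s['grip_width'],go([.4347,.0500,.13],78.5,s))
E
```

```text
[ 0.63356923 -0.24348905  0.13109088] 0.627116344121469 (array([   0.7, -160.5, -316.1]), np.float64(0.327))
```

arm_command(plan=[{"dx": 0, "dy": -27, "dz": -53, "twist": 0.06, "jaw": -0.6}, {"dx": 0, "dy": -53, "dz": -105, "twist": 0.12, "jaw": -0.6}, {"dx": 0, "dy": -80, "dz": -158, "twist": 0.18, "jaw": -0.6}, {"dx": 0, "dy": -107, "dz": -210, "twist": 0.24, "jaw": -0.6}, {"dx": 0, "dy": -133, "dz": -263, "twist": 0.3, "jaw": -0.6}, {"dx": 0, "dy": -160, "dz": -316, "twist": 0.327, "jaw": -0.6}, {"dx": 0, "dy": -160, "dz": -316, "twist": 0.327, "jaw": -0.6}, {"dx": 0, "dy": -160, "dz": -316, "twist": 0.327, "jaw": -0.6}, {"dx": 0, "dy": -160, "dz": -316, "twist": 0.327, "jaw": -0.6}])

```text
clock: 24.3
ee_pos: [0.4354, 0.0492, 0.1297]
orientation: [-1.233, 1.57, -3.006]
contact_force: [-0.3, 0.4, -0.4]
grip_width: 0.799
```

```bash
python3 - <<'E'
from h import *
get_image('top');s=state(); im=get_image('wrist'); C=cam('wrist',s); cv2.imwrite('pics/w9.png',im[:,:,::-1])
s=state(); print(s['ee_pos'],s['grip_width'],go([.4347,.05,.004],78.5,s))
for r in pinpoint('wrist','sink_a_mid'): print(r,onplane(C,r['pixel'],.016))
E
```

```text
[0.43548921 0.04912364 0.12983889] 0.7973890611789086 (array([125.8,  -0.9,  -0.7]), np.float64(-0.002))
```

View pics/w9.png

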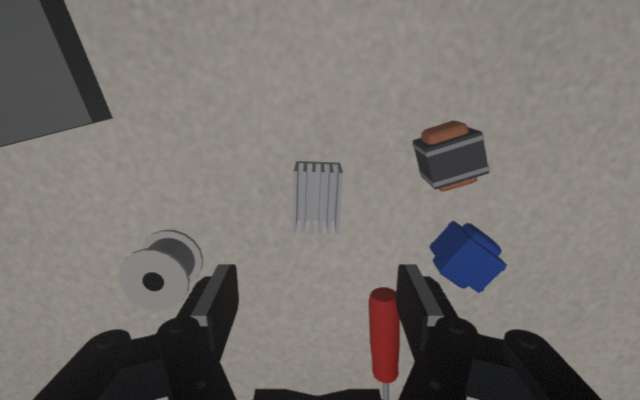

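Sink B (318,197) is centred and aligned, and the reel is well clear. Gripping and carrying it.

arm_command(plan=[{"dx": 40, "dy": 0, "dz": 0, "twist": 0, "jaw": -0.6}, {"dx": 80, "dy": 0, "dz": 0, "twist": 0, "jaw": -0.6}, {"dx": 110, "dy": 0, "dz": 0, "twist": 0, "jaw": -0.6}, {"dx": 125, "dy": 0, "dz": 0, "twist": 0, "jaw": -0.6}, {"dx": 125, "dy": 0, "dz": 0, "twist": 0, "jaw": -0.6}, {"dx": 125, "dy": 0, "dz": 0, "twist": 0, "jaw": 1}, {"dx": 125, "dy": 0, "dz": 0, "twist": 0, "jaw": 1}, {"dx": 125, "dy": 0, "dz": 0, "twist": 0, "jaw": 1}, {"dx": 125, "dy": 0, "dz": 0, "twist": 0, "jaw": 1}, {"dx": 125, "dy": 0, "dz": 0, "twist": 0, "jaw": 1}], force=40)

```text
clock: 25.7
ee_pos: [0.4367, 0.0499, 0.0067]
orientation: [1.74, 1.568, -0.032]
contact_force: [0.0, -0.0, 7.2]
grip_width: 0.392
```

arm_command(plan=[{"dx": 0, "dy": 0, "dz": 0, "twist": 0, "jaw": 1}, {"dx": -30, "dy": 0, "dz": 0, "twist": 0, "jaw": 1}, {"dx": -70, "dy": 0, "dz": 0, "twist": 0, "jaw": 1}, {"dx": -110, "dy": 0, "dz": 0, "twist": 0, "jaw": 1}, {"dx": -125, "dy": 0, "dz": 0, "twist": 0, "jaw": 1}, {"dx": -125, "dy": 0, "dz": 0, "twist": 0, "jaw": 1}, {"dx": -125, "dy": 0, "dz": 0, "twist": 0, "jaw": 1}])

```text
clock: 26.58
ee_pos: [0.4338, 0.05, 0.128]
orientation: [-1.384, 1.567, 3.127]
contact_force: [-0.4, -0.1, -1.4]
grip_width: 0.392
```

arm_command(plan=[{"dx": 0, "dy": 30, "dz": 44, "twist": -0.05, "jaw": 1}, {"dx": 0, "dy": 60, "dz": 88, "twist": -0.1, "jaw": 1}, {"dx": 0, "dy": 90, "dz": 132, "twist": -0.15, "jaw": 1}, {"dx": 0, "dy": 120, "dz": 176, "twist": -0.2, "jaw": 1}, {"dx": 0, "dy": 150, "dz": 220, "twist": -0.26, "jaw": 1}, {"dx": 0, "dy": 185, "dz": 268, "twist": -0.327, "jaw": 1}, {"dx": 0, "dy": 185, "dz": 268, "twist": -0.327, "jaw": 1}, {"dx": 0, "dy": 185, "dz": 268, "twist": -0.327, "jaw": 1}, {"dx": 0, "dy": 185, "dz": 268, "twist": -0.327, "jaw": 1}])

```text
clock: 27.7
ee_pos: [0.5619, -0.2482, 0.1289]
orientation: [-2.268, 1.569, 2.571]
contact_force: [-0.1, -0.3, 0.3]
grip_width: 0.392
```

```bash
python3 tray.py w10 598 -246 7.3
```

```text
[ 0.56215769 -0.2482365   0.12938834] 0.39242280871939683 27.75
(35, 0) (array([79.3, 70.9,  2.4]), np.float64(-0.0))
(-35, 0) (array([79.4,  0.9,  2.4]), np.float64(-0.0))
```

View pics/w10.png

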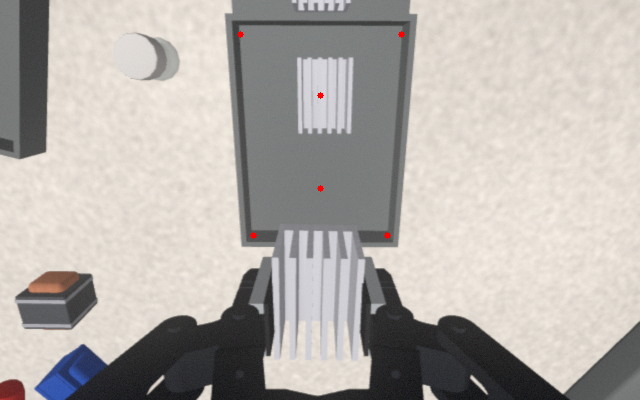

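Sink A stands in the far half (325,95), and the marks fit the floor corners. Placing sink B in the near half.

arm_command(plan=[{"dx": 20, "dy": 1, "dz": 2, "twist": 0, "jaw": 1}, {"dx": 60, "dy": 1, "dz": 2, "twist": 0, "jaw": 1}, {"dx": 100, "dy": 1, "dz": 2, "twist": 0, "jaw": 1}, {"dx": 112, "dy": 1, "dz": 2, "twist": 0, "jaw": 1}, {"dx": 119, "dy": 1, "dz": 2, "twist": 0, "jaw": 1}, {"dx": 119, "dy": 1, "dz": 2, "twist": 0, "jaw": 1}, {"dx": 119, "dy": 1, "dz": 2, "twist": 0, "jaw": 1}, {"dx": 119, "dy": 1, "dz": 2, "twist": 0, "jaw": 1}])

```text
clock: 28.8
ee_pos: [0.5647, -0.2519, 0.0121]
orientation: [0.924, 1.569, -0.521]
contact_force: [0.6, -0.7, -0.7]
grip_width: 0.394
```

arm_command(plan=[{"dx": 0, "dy": 0, "dz": 0, "twist": 0, "jaw": -0.25}, {"dx": 0, "dy": 0, "dz": 0, "twist": 0, "jaw": -0.25}, {"dx": 0, "dy": 0, "dz": 0, "twist": 0, "jaw": -0.25}, {"dx": 0, "dy": 0, "dz": 0, "twist": 0, "jaw": -0.25}, {"dx": -20, "dy": 0, "dz": 0, "twist": 0, "jaw": -0.25}, {"dx": -70, "dy": 0, "dz": 0, "twist": 0, "jaw": -0.25}, {"dx": -120, "dy": 0, "dz": 0, "twist": 0, "jaw": -0.25}, {"dx": -120, "dy": 0, "dz": 0, "twist": 0, "jaw": -0.25}, {"dx": -120, "dy": 0, "dz": 0, "twist": 0, "jaw": -0.25}])

```text
clock: 29.92
ee_pos: [0.5641, -0.2515, 0.132]
orientation: [0.972, 1.57, -0.473]
contact_force: [-0.2, 1.7, -0.9]
grip_width: 0.623
```

```bash
python3 - <<'E'
from h import *
s=state(); print(s['ee_pos'],s['grip_width'],go([.4440,-.0490,.13],97,s))
E
```

```text
[ 0.56410266 -0.25150357  0.1320046 ] 0.6228928148798862 (array([   1.8,  -93.8, -216. ]), np.float64(0.004))
```

arm_command(plan=[{"dx": 0, "dy": -23, "dz": -54, "twist": 0, "jaw": -0.6}, {"dx": 0, "dy": -47, "dz": -108, "twist": 0, "jaw": -0.6}, {"dx": 0, "dy": -70, "dz": -162, "twist": 0, "jaw": -0.6}, {"dx": 0, "dy": -94, "dz": -216, "twist": 0, "jaw": -0.6}, {"dx": 0, "dy": -94, "dz": -216, "twist": 0, "jaw": -0.6}, {"dx": 0, "dy": -94, "dz": -216, "twist": 0, "jaw": -0.6}, {"dx": 0, "dy": -94, "dz": -216, "twist": 0, "jaw": -0.6}, {"dx": 0, "dy": -94, "dz": -216, "twist": 0, "jaw": -0.6}])

```text
clock: 30.92
ee_pos: [0.4441, -0.0498, 0.1309]
orientation: [-1.829, 1.57, 3.008]
contact_force: [-0.5, -0.4, 0.1]
grip_width: 0.799
```

```bash
python3 - <<'E'
from h import *
get_image('top');s=state(); im=get_image('wrist'); C=cam('wrist',s); cv2.imwrite('pics/w11.png',cv2.convertScaleAbs(im[:,:,::-1],alpha=1.5))
s=state(); print(s['ee_pos'],s['grip_width'],go([.4440,-.049,.004],97,s))
for r in pinpoint('wrist','trafo_mid'): print(r,onplane(C,r['pixel'],.018))
E
```

```text
[ 0.44396722 -0.0495816   0.13097999] 0.797954557365108 (array([ 1.27e+02,  1.00e-01, -6.00e-01]), np.float64(0.002))
{'pixel': [311.8, 289.1], 'score': 0.87} [[ 0.36257863 -0.05524392  0.018     ]]
{'pixel': [317.0, 190.1], 'score': 0.66} [[ 0.44769555 -0.04881864  0.018     ]]
```

View pics/w11.png

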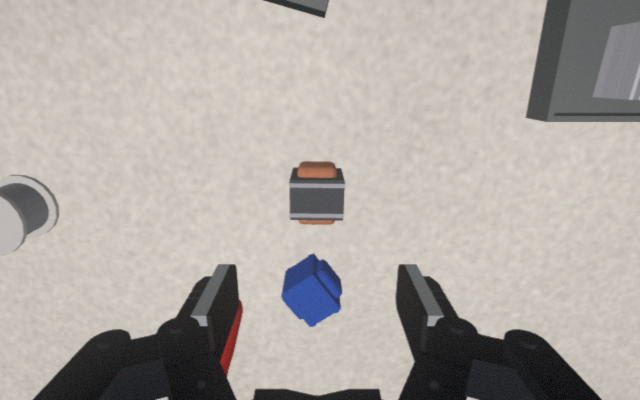

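The real (grey and copper) transformer is centred at (317,192). The blue look-alike (312,290) is well behind it and clear of the fingers.

arm_command(plan=[{"dx": 40, "dy": 2, "dz": 0, "twist": 0, "jaw": -0.6}, {"dx": 80, "dy": 2, "dz": 0, "twist": 0, "jaw": -0.6}, {"dx": 110, "dy": 2, "dz": 0, "twist": 0, "jaw": -0.6}, {"dx": 126, "dy": 2, "dz": 0, "twist": 0, "jaw": -0.6}, {"dx": 126, "dy": 2, "dz": 0, "twist": 0, "jaw": -0.6}, {"dx": 126, "dy": 2, "dz": 0, "twist": 0, "jaw": 1}, {"dx": 126, "dy": 2, "dz": 0, "twist": 0, "jaw": 1}, {"dx": 126, "dy": 2, "dz": 0, "twist": 0, "jaw": 1}, {"dx": 126, "dy": 2, "dz": 0, "twist": 0, "jaw": 1}, {"dx": 126, "dy": 2, "dz": 0, "twist": 0, "jaw": 1}], force=60)

```text
clock: 32.33
ee_pos: [0.4473, -0.0491, 0.0068]
orientation: [1.221, 1.567, -0.224]
contact_force: [-1.4, 0.5, 6.0]
grip_width: 0.435
```

arm_command(plan=[{"dx": 0, "dy": 0, "dz": 0, "twist": 0, "jaw": 1}, {"dx": -30, "dy": 0, "dz": 0, "twist": 0, "jaw": 1}, {"dx": -70, "dy": 0, "dz": 0, "twist": 0, "jaw": 1}, {"dx": -110, "dy": 0, "dz": 0, "twist": 0, "jaw": 1}, {"dx": -126, "dy": 0, "dz": 0, "twist": 0, "jaw": 1}, {"dx": -126, "dy": 0, "dz": 0, "twist": 0, "jaw": 1}, {"dx": -126, "dy": 0, "dz": 0, "twist": 0, "jaw": 1}])

```text
clock: 33.2
ee_pos: [0.4443, -0.0484, 0.129]
orientation: [-1.928, 1.567, 2.91]
contact_force: [0.2, -0.8, -2.1]
grip_width: 0.437
```

arm_command(plan=[{"dx": 0, "dy": 30, "dz": -46, "twist": 0.02, "jaw": 1}, {"dx": 0, "dy": 60, "dz": -93, "twist": 0.04, "jaw": 1}, {"dx": 0, "dy": 90, "dz": -140, "twist": 0.06, "jaw": 1}, {"dx": 0, "dy": 121, "dz": -186, "twist": 0.08, "jaw": 1}, {"dx": 0, "dy": 151, "dz": -232, "twist": 0.1, "jaw": 1}, {"dx": 0, "dy": 182, "dz": -280, "twist": 0.1, "jaw": 1}, {"dx": 0, "dy": 182, "dz": -280, "twist": 0.1, "jaw": 1}, {"dx": 0, "dy": 182, "dz": -280, "twist": 0.1, "jaw": 1}, {"dx": 0, "dy": 182, "dz": -280, "twist": 0.1, "jaw": 1}])

```text
clock: 34.33
ee_pos: [0.5903, 0.2507, 0.1299]
orientation: [-1.2, 1.569, -2.746]
contact_force: [-0.7, 0.5, -1.2]
grip_width: 0.433
```

```bash
python3 tray.py w12 593 250 1.2
```

```text
[0.59048061 0.25065178 0.13040297] 0.4388381190592744 34.375
(35, 0) (array([80.4, 37.6,  0.8]), np.float64(0.003))
(-35, 0) (array([ 80.4, -32.4,   0.6]), np.float64(0.003))
```

View pics/w12.png

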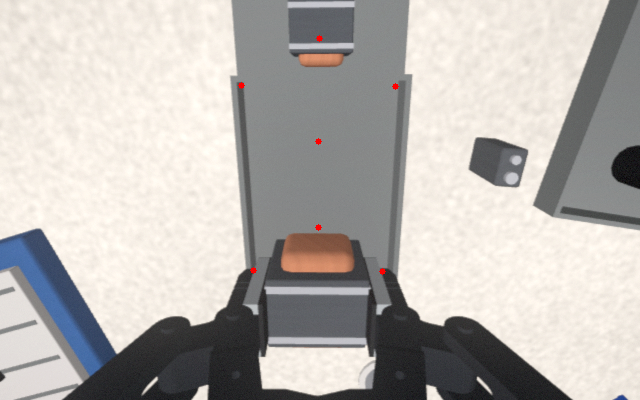

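The transformer is held (37 mm) over the tray carrying the transformer sample (320,25). Marks fit, so I'll lower it at the centre.

arm_command(plan=[{"dx": 20, "dy": 2, "dz": 2, "twist": 0, "jaw": 1}, {"dx": 60, "dy": 2, "dz": 2, "twist": 0, "jaw": 1}, {"dx": 100, "dy": 2, "dz": 2, "twist": 0, "jaw": 1}, {"dx": 112, "dy": 2, "dz": 2, "twist": 0, "jaw": 1}, {"dx": 120, "dy": 2, "dz": 2, "twist": 0, "jaw": 1}, {"dx": 120, "dy": 2, "dz": 2, "twist": 0, "jaw": 1}, {"dx": 120, "dy": 2, "dz": 2, "twist": 0, "jaw": 1}, {"dx": 120, "dy": 2, "dz": 2, "twist": 0, "jaw": 1}])

```text
clock: 35.42
ee_pos: [0.5938, 0.2502, 0.012]
orientation: [1.863, 1.569, 0.318]
contact_force: [-0.7, 0.2, -0.5]
grip_width: 0.435
```

arm_command(plan=[{"dx": 0, "dy": 0, "dz": 0, "twist": 0, "jaw": -0.3}, {"dx": 0, "dy": 0, "dz": 0, "twist": 0, "jaw": -0.3}, {"dx": 0, "dy": 0, "dz": 0, "twist": 0, "jaw": -0.3}, {"dx": 0, "dy": 0, "dz": 0, "twist": 0, "jaw": -0.3}, {"dx": -20, "dy": 0, "dz": 0, "twist": 0, "jaw": -0.3}, {"dx": -70, "dy": 0, "dz": 0, "twist": 0, "jaw": -0.3}, {"dx": -120, "dy": 0, "dz": 0, "twist": 0, "jaw": -0.3}, {"dx": -120, "dy": -60, "dz": 0, "twist": 0, "jaw": -0.3}, {"dx": -120, "dy": -110, "dz": 0, "twist": 0, "jaw": -0.3}, {"dx": -120, "dy": -110, "dz": 0, "twist": 0, "jaw": -0.3}])

```text
clock: 36.67
ee_pos: [0.48, 0.2469, 0.1314]
orientation: [-1.39, 1.57, -2.933]
contact_force: [-0.4, -1.1, 0.4]
grip_width: 0.649
```

```bash
python3 - <<'E'
from h import *
s=state();print(s['ee_pos'],s['grip_width'],s['clock'])
w=get_image('wrist');sd=get_image('side')
a=cv2.resize(w,(480,300)); b=cv2.resize(sd[110:330,200:480],(382,300))[:, :320]
im=cv2.convertScaleAbs(np.hstack([a,b]),alpha=1.5); t=get_image('top'); t=cv2.resize(t[80:290,170:450],(373,280))
o=np.zeros((580,800,3),'uint8'); o[:300]=im; o[300:,:373]=cv2.convertScaleAbs(t,alpha=1.5)
cv2.imwrite('pics/fin.png',o[:,:,::-1])
E
```

```text
[0.48003939 0.2469128  0.13135804] 0.6492788139006254 36.675
```

View pics/fin.png

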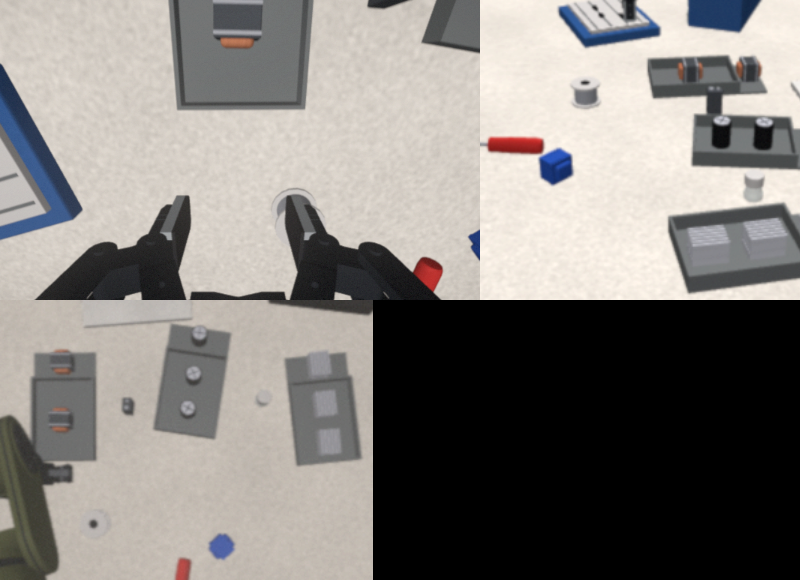

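All five parts stand upright in their matching trays. The reel, the blue look-alike and the screwdriver are where they were, and the gripper is clear of everything at 0.13 m.

```bash
python3 -c "
from station import *
print(job_done())"
```

```text
the job is handed in; nothing more can be done
None
```

I put all five parts away and handed the job in at about 37 s, well under the 120 s limit. Both capacitors, both heat sinks and the transformer are each in the tray with the matching sample.

**Last checks:** the final side and top pictures, plus a wrist view of the transformer tray, show every part upright on the floor of its well, with none lying on another. The solder reel and the blue look-alike were not touched, and the gripper was empty and about 0.13 m above the bench. The highest contact force read at the end of a move was about 7 N.

**Disagreements:**
- **Missed parts:** the network reported only one of the two identical capacitors and heat sinks in each overview picture. I located the others, and the angles of the sinks and transformer, from the wrist picture.
- **Blue look-alike:** the network often ranked it above the real transformer, so I chose by colour.
- **Capacitor tray:** my first estimate was about 5 mm off sideways, corrected before I placed anything.
- **Set-down height:** the arm read about 2 mm above the planned height when I released the sinks and the transformer, so they may have dropped a millimetre or two. The pictures show them flat.

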